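# Load the texture roller into the slab roller with the drive off

## Task

Load the terracotta texture roller into the bench slab roller and change its drive over. First put the red changeover handle upright (off); only then, with the fingers resting lightly on top of the texture roller like a flat hand, roll it along the bed, under the cream beam, square up against the steel stop rail so that it keeps the red tell-tale pushed in (its ribs are brittle: do not grip it, lift it, shove it low from behind or press hard). At last throw the handle fully over to the side opposite to where it began (the green side), and leave everything else where it stands.

Things in the scene. Friction and masses are not known exactly. Their poses are not given: they have to be found in the camera images.
- machine: Bench slab roller, fixed, pose varies. Origin on the table under it; x is the feed direction (roughly to the robot's left), the way the texture roller goes, y across, z up. In its frame (mm): plywood bed x -180..200, y +-155, top at z 24; green posts at y +-165 (18 thick), x -25..11, up to z 285; steel drum of 35 radius on axis x 115, z 67.
- beam (a point): Lower front edge of the cream cross-beam, middle of its length; the beam is 36 mm deep along the feed direction, 70 high and spans the machine, underside 215 mm above the table. It hangs before the roller's final place: a tool pointing straight down strikes it; one leaning 35 to 50 degrees (fingertips leading along the feed direction, hand behind) clears it.
- roller_center (a point): Centre of the loose terracotta texture roller lying across the bed, its y axis (long axis) across the machine within 4 degrees; starts 60 to 110 mm before the machine's origin. 160 mm long, 54 mm diameter over 16 lengthwise ribs, so its top is 78 mm above the table. x and z axes turn as it rolls. A finger sticking to its top moves twice as far as its centre: several short strokes.
- roller_end (a point): Middle of one end face of the texture roller (80 mm from its centre). The roller weighs 0.35 to 0.7 kg; ribs are round, 3 mm radius, 10.6 mm apart: it rests on two of them and stays where it is left (settling up to 5 mm), unless it is hurried. Friction varies. A press of 3 to 15 N rolls it; over 45 N breaks its ribs.
- switch (a joint): Changeover handle on the grey switch box, rad: 0 to 0.1 at the start (leaning 0.6 from vertical to the yellow side), 0.6 upright = off, 1.2 fully over to the green side (stop). It stays where it is left, stiff: about 3.5 N at the grip, no click.
- pivot (a point): Handle's hinge, middle of the top of the fixed grey switch box (130 x 100 x 50 mm high), 50 mm above the table. Its x axis points to the green side, the way the handle must go; its y axis is the hinge. The box stands to the right of the machine, near or far.
- grip (a point): Middle of the red cross grip of the handle: 75 mm from the hinge; bar of 22 mm diameter, 54 mm long along the hinge axis; the 14 mm steel stem runs through it and ends 17 mm beyond. Turns with the handle.
- crock_mid (a point): Bystander: open cream crock, 100 mm diameter, 100 mm high; point at its centre half-way up. Near the switch box, right of the machine.
- claybowl_mid (a point): Bystander: dark grey clay bowl, 140 mm across, 85 high; centre half-way up.
- slipjar_mid (a point): Bystander: jar with blue lid, 70 mm diameter, 110 high; centre half-way up.
- testcup_mid (a point): Bystander: dark clay test cylinder, 38 mm diameter, 50 high, standing on the bed beside the texture roller's way; centre half-way up.
- telltale (a joint): Red sprung tell-tale in the middle of the stop rail, m: 0 free (standing 10 mm proud of the rail), 0.010 pushed flush by the roller; spring 0.2 N. The rail is clamped square across the bed, 30 mm high, visible but of unreported place: its face is somewhere 30 to 60 mm along the machine's x, to be found by feel. Roller home: centre 27 mm before the face.
Not all that is in view belongs to the job. Leave any turquoise look-alike of the part that bears roller_center alone.

How it is judged:
By the outcome, as a careful person would: the job done as asked, in the order asked, and still so for the second after the job is handed in, with the robot touching nothing.
It also fails if it takes over 72 s, if anything falls off the work surface, if the arm or the gripper's body presses on something with over 40 N, if the wrist force passes 120 N, or if a joint passes its speed limit or range.

## Robot

A 6-joint arm with a two-finger parallel gripper is mounted at the origin on the work surface. World frame = base frame: x ahead of the robot, y to its left, z up, the work surface at z = 0. Lengths are in mm, angles in rad, forces in N, time in s.
With the tool pointing down it reaches from about 350 to 775 mm from the base axis. Payload 7.3 kg.
Tool frame: the origin (TCP) lies midway between the tips of the shut fingers; the grasp point (between the pads) lies 19 mm behind it; z points along the fingers, y is the line along which they close (so a half turn about z gives the same grasp; the last joint's range is limited). The gripper opens to 92 mm and grips with 3 to 60 N. Pads are 19 mm wide; open, the fingers measure 130 mm over their backs; the gripper's body (75 mm by 190 mm) begins 47 mm behind the grasp point.
Start: joints at [-1.464, 0.342, 1.524, -0, 1.275, -0.146], TCP at [131.333, -508.327, 226.741] pointing down, gripper open.
Joint ranges: [-2.53, 2.53], [-0.77, 2.02], [0.04, 2.7], [-1, 4.14], [0.28, 2.66], [-3.11, 3.11]. Speed limits (rad/s): [2.57, 2.57, 3.14, 3.14, 3.14, 3.14].

## Interface

Orientations are given as [roll, pitch, yaw] about the fixed x, y, z axes, in that order (R = Rz(yaw) Ry(pitch) Rx(roll)).
In Python, from plant import bot gives the robot as it stands. The module is installed in compiled form; this text tells all that it offers.
- The arm moves only by the shell command python3 -m pendant 'ROWS'. ROWS is JSON, a list of rows, each a list of 3 entries, a list of its own where there are three numbers: the shift along the world's x, y, z as a fraction of full scale, then the turn, a rotation vector about the world's x, y, z as a fraction of full scale, then the opening, from -1 (shut) to 1 (fully open), so that 0 is half open. In form: [[[tx, ty, tz], [rx, ry, rz], claw], ...]. A call has exactly 10 rows; each row shifts and turns the commanded pose from where the row before left it; what a row does not reach is not made up. Full scale, the value 1, is 30 mm for a shift and 0.12 rad for a turn. A row lasts 1/12 s, in which the tool goes at most 41.7 mm and 7.16 degrees, less where a joint would pass 70% of its speed; a pose out of reach is approached as far as the arm can. A call with a number of a shift or a turn outside -1 to 1 is refused whole. A call with a gripper value outside its range is refused whole. The fingers move at their own pace and stop on an object; the grip force is fixed at half the most. Time passes only in rows, so rows that do not move let the fingers close, or fill a call up. It gives the time, the measured TCP pose, the force, the opening and the grip force at its end, in the units of the state.
- bot.get_obs(): the state, without advancing time (a new reading comes with each control period).
- bot.capture(name): name is "scene" or "top" or "wrist"; returns the picture (400x640x3 uint8, blue, green, red); there is no depth.
- bot.camera_params(name): a dict with "fovy" (degrees; the focal length in pixels is half the picture's height over the tangent of half this angle, whatever the lens; pixels are square), "cx", "cy" (the principal point, pixels), "distortion" ([k1, k2, p1, p2, k3] as OpenCV has them; the pictures are not rectified), "camera_from_world" (4x4, takes a point from world to camera coordinates). Camera axes: x right, y down, z forward; pixel columns grow to the right and rows downward; lengths in mm; the calibration is good to about 2 mm. A picture is of the moment at which its call begins: read the wrist's pose just before it. camera_params takes no time and is no camera call; for the wrist camera it gives the pose at the moment of the call.
- bot.close_job(): hands the job in; it is judged then, once.
The state is a dict: "time": time; "joint_positions": joint angles; "dq": joint speeds; "tau": joint torques, N m; "tool_pos": TCP position; "tcp_rot": TCP orientation; "contact_force": force on the tool from outside, world axes, zero at the start; "moment": the same for the moment, N m; "grip_width": finger opening in mm; "finger_force": force on a finger pad.
Only numpy, scipy, OpenCV 4.12 (cv2) and the standard library are available. Lean on these libraries where they do the work, as an engineer would, in place of code of your own. Each camera call takes 0.05 s, during which the arm holds its last target. There are 200 camera calls.

## Working session

There is one attempt and no reset: what is moved stays moved. The work goes in short steps, Python scripts to look and compute and a shell command to move; the robot and the scene stay as the last step left them, time stands still between calls to the robot, and variables do not carry over. Pictures are saved under pics/ and viewed, at most 10 in all, crops included, and the job is handed in when it is done.

```bash
mkdir -p pics; cat > h.py <<'E'
import numpy as np, cv2
from plant import bot
def K(p):
    f=200/np.tan(np.radians(p["fovy"])/2)
    return np.array([[f,0,p["cx"]],[0,f,p["cy"]],[0,0,1.]]),np.array(p["distortion"],float)
def ray(p,uv):
    k,d=K(p); n=cv2.undistortPoints(np.array([[uv]],float),k,d)[0,0]
    T=np.array(p["camera_from_world"]); R=T[:3,:3];t=T[:3,3]
    return -R.T@t, R.T@np.array([n[0],n[1],1])
def onz(p,uv,z):
    c,d=ray(p,uv); return c+d*(z-c[2])/d[2]
def proj(p,X):
    k,d=K(p);T=np.array(p["camera_from_world"])
    return cv2.projectPoints(np.array(X,float).reshape(-1,1,3),cv2.Rodrigues(T[:3,:3])[0],T[:3,3],k,d)[0].reshape(-1,2)
E
python3 - <<'E'
from h import *
for n in("scene","top"):
    im=bot.capture(n); cv2.imwrite(f"pics/{n}0.png",im)
    p=bot.camera_params(n); c,d=ray(p,(320,200)); print(n,p["fovy"],c.round(),d.round(2))
o=bot.get_obs();print(o)
E
```

```text
scene 46.84802356578987 [1143. -137.  945.] [-0.63  0.16 -0.76]
top 49.130161176289846 [ 414.   21. 1319.] [ 0.04  0.02 -1.  ]
{'time': 0.1, 'joint_positions': array([-1.46401566e+00,  3.42653678e-01,  1.52490795e+00, -2.45544006e-05,
        1.27542395e+00, -1.45996451e-01]), 'dq': array([-0.00056678, -0.00118208, -0.00392944, -0.0021048 ,  0.00013031,
       -0.00064378]), 'tau': array([ 2.43562783e-03, -4.32004344e+01, -2.44694299e+01,  7.21784472e-02,
        5.25608927e-02, -3.63082449e-05]), 'tool_pos': array([ 131.27588184, -507.94465034,  226.1188709 ]), 'tcp_rot': array([-3.14021114e+00, -1.79408007e-04,  2.52784156e-01]), 'contact_force': array([ 0.01149597,  0.22375604, -0.73902691]), 'moment': array([-0.02946234, -0.00783421, -0.02053712]), 'finger_force': 0.0, 'grip_width': 91.99726799177454}
```

View pics/scene0.png

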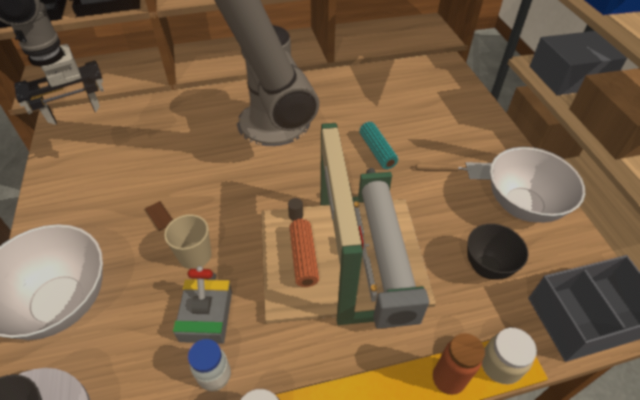

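View pics/top0.png

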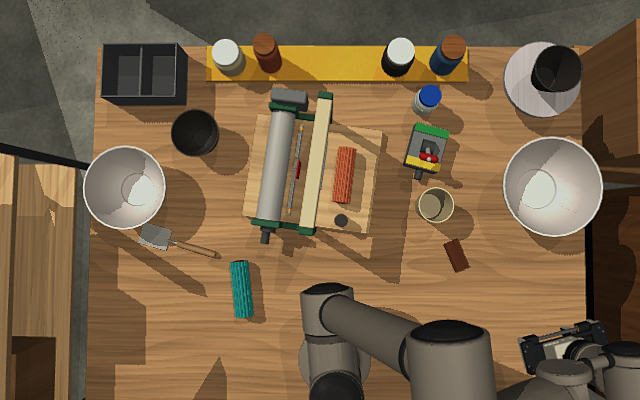

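Terracotta roller is at top px (344,175), scene (304,252). The only look-alike is the turquoise one at top (242,288), which I leave alone. The switch box is at top (428,150), with the handle leaning to the yellow side, towards the robot. Next, a close crop.

```bash
python3 - <<'E'
from h import *
im=cv2.imread("pics/top0.png"); c=im[80:250,240:460]; cv2.imwrite("pics/c1.png",cv2.resize(c,None,fx=3.5,fy=3.5,interpolation=cv2.INTER_CUBIC))
im=cv2.imread("pics/scene0.png"); c=im[190:390,140:440]; cv2.imwrite("pics/c2.png",cv2.resize(c,None,fx=2.6,fy=2.6,interpolation=cv2.INTER_CUBIC))
E
```

```text
(no output)
```

View pics/c1.png

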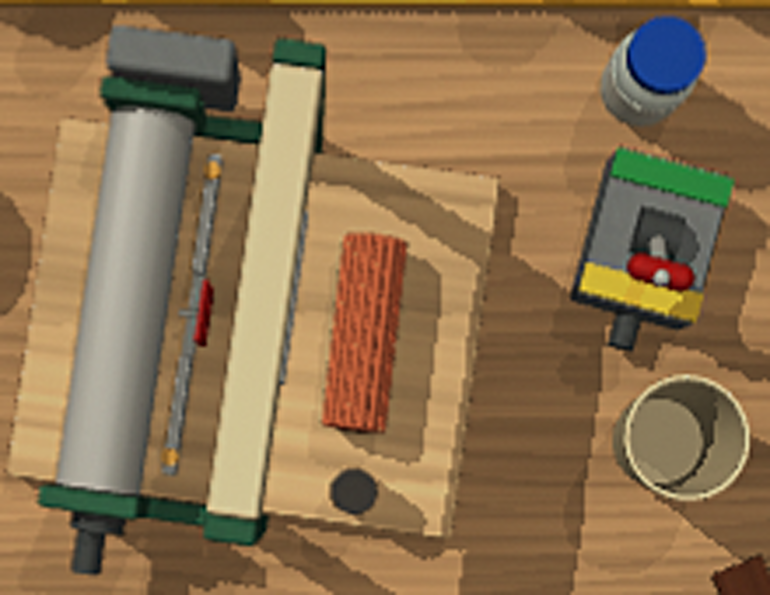

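View pics/c2.png

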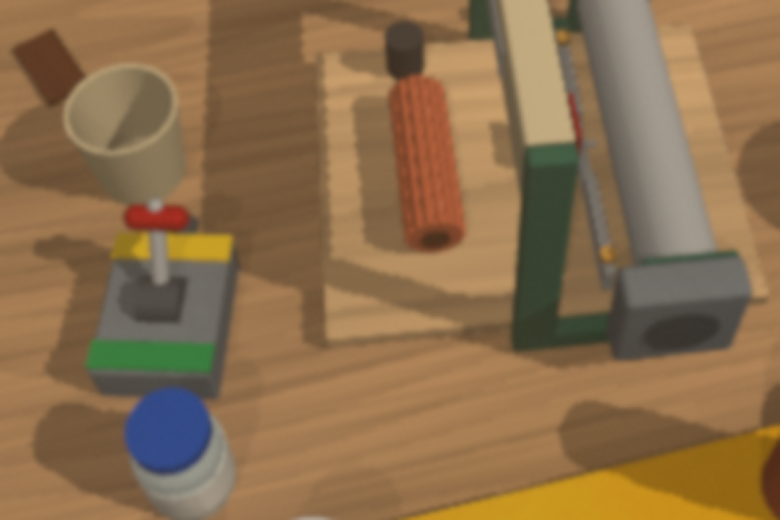

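The crop confirms the choice. The roller's corners are (345,233), (407,238), (324,427) and (384,432). The bed, beam, rail (193,315), test cup (354,491), crock, jar and handle grip (660,272) are all clear. Now to measure them.

```bash
python3 - <<'E'
from h import *
p=bot.camera_params("top"); ps=bot.camera_params("scene")
def T(u,v,z): return onz(p,(240+(u+.5)/3.5-.5,80+(v+.5)/3.5-.5),z)
def S(u,v,z): return onz(ps,(140+(u+.5)/2.6-.5,190+(v+.5)/2.6-.5),z)
pr=lambda n,x:print(n,np.round(x,1))
bed=[T(498,178,24),T(443,537,24),T(60,120,24),T(8,475,24)]
for b in bed: pr("bed",b)
pr("bed scene",S(328,340,24));pr("bed scene near",S(322,55,24))
bt=[T(275,65,285),T(322,70,285),T(210,512,285),T(262,518,285)]
for b in bt: pr("beam",b)
# yaw of machine y axis
yv=[bed[0]-bed[1],bed[2]-bed[3],bt[0]-bt[2],bt[1]-bt[3]]
for v in yv: pr("axis +-y ang",[np.degrees(np.arctan2(v[1],v[0])),np.linalg.norm(v)])
for a,b in((0,2),(1,3)):
  v=bed[b]-bed[a]; pr("x ang",[np.degrees(np.arctan2(v[1],v[0])),np.linalg.norm(v)])
pr("bed centre",np.mean(bed,0)); pr("beam centre",np.mean(bt,0))
for q in((345,233),(407,238),(324,427),(384,432)): pr("roller@65",T(*q,60))
pr("roller sc end",S(437,237,51))
for q in((620,148),(733,178),(697,322),(583,290)): pr("box",T(*q,50))
for q in((117,235),(233,236),(212,372),(90,370)): pr("box sc",S(*q,50))
pr("grip top",T(660,272,112)); pr("grip sc",S(158,217,112))
pr("grip ends",T(637,268,112)); pr("",T(684,275,112))
pr("crock",T(690,437,100)); pr("jar",T(667,55,110)); pr("cup",T(354,490,74))
pr("rail top ends",T(216,155,54)); pr("",T(170,472,54)); pr("tt",T(205,312,45))
pr("cam",ray(p,(320,200))[0])
E
```

```text
bed [ 679.5 -140.5   24. ]
bed [374.1 -94.1  24. ]
bed [728.2 234.8  24. ]
bed [423.4 274.   24. ]
bed scene [ 680.8 -136.4   24. ]
bed scene near [376.8 -90.1  24. ]
beam [703.6  44.5 285. ]
beam [700.3  12.3 285. ]
beam [397.8  85.9 285. ]
beam [394.   50.8 285. ]
axis +-y ang [ -8.6 309. ]
axis +-y ang [ -7.3 307.3]
axis +-y ang [ -7.7 308.7]
axis +-y ang [ -7.2 308.7]
x ang [ 82.6 378.4]
x ang [ 82.4 371.5]
bed centre [551.3  68.5  24. ]
beam centre [548.9  48.4 285. ]
roller@65 [625.5  -9.4  60. ]
roller@65 [621.6 -60.7  60. ]
roller@65 [464.6   7.   60. ]
roller@65 [460.8 -42.3  60. ]
roller sc end [621.8 -29.4  51. ]
box [ 700.2 -239.2   50. ]
box [ 675.4 -333.4   50. ]
box [ 554.4 -302.3   50. ]
box [ 580.5 -207.8   50. ]
box sc [ 554.6 -296.6   50. ]
box sc [ 578.9 -199.2   50. ]
box sc [ 699.5 -230.9   50. ]
box sc [ 675.4 -325.7   50. ]
grip top [ 587.1 -257.6  112. ]
grip sc [ 586. -252.  112.]
grip ends [ 590.2 -239.4  112. ]
 [ 584.8 -276.5  112. ]
crock [ 457.1 -283.3  100. ]
jar [ 762.3 -265.   110. ]
cup [413.1 -17.5  74. ]
rail top ends [691.7  98.5  54. ]
 [426.7 133.9  54. ]
tt [560.8 106.9  45. ]
cam [ 414.5   20.8 1318.6]
```

The measurements agree with the given sizes: bed about 375 x 308, box about 124 x 97.
- **Machine:** origin about (550, 59), feed direction at 82.4°.
- **Roller:** centre (543, -23).
- **Pivot:** (627, -267), green direction (0.968, -0.252).
- **Grip:** (587, -255, 112).

I'll move over the grip with yaw +1.06, closing axis along the throw.

```bash
python3 -m pendant '[[[0.76,0.42,0],[0,0,0.443],0.3],[[0.76,0.42,0],[0,0,0.443],0.3],[[0.76,0.42,0],[0,0,0.443],0.3],[[0.76,0.42,0],[0,0,0.443],0.3],[[0.76,0.42,0],[0,0,0.443],0.3],[[0.76,0.42,0],[0,0,0.443],0.3],[[0.76,0.42,0],[0,0,0.443],0.3],[[0.76,0.42,0],[0,0,0.443],0.3],[[0.76,0.42,0],[0,0,0.443],0.3],[[0.76,0.42,0],[0,0,0.443],0.3]]'
python3 -m pendant '[[[0.76,0.42,0],[0,0,0.443],0.3],[[0.76,0.42,0],[0,0,0.443],0.3],[[0.76,0.42,0],[0,0,0.443],0.3],[[0.76,0.42,0],[0,0,0.443],0.3],[[0.76,0.42,0],[0,0,0.443],0.3],[[0.76,0.42,0],[0,0,0.443],0.3],[[0.76,0.42,0],[0,0,0.443],0.3],[[0.76,0.42,0],[0,0,0.443],0.3],[[0.76,0.42,0],[0,0,0.443],0.3],[[0.76,0.42,0],[0,0,0.443],0.3]]'
```

```text
time: 0.93
tool_pos: [360.2, -381.3, 226.4]
tcp_rot: [-3.141, -0.0, 0.787]
contact_force: [-0.3, -1.1, 0.1]
grip_width: 59.8
finger_force: 0.0
time: 1.77
tool_pos: [588.2, -255.4, 226.2]
tcp_rot: [-3.141, -0.0, 1.319]
contact_force: [0.4, -0.5, 0.3]
grip_width: 59.7
finger_force: 0.0
```

```bash
python3 -m pendant '[[[0,0,-0.5],[0,0,0],0.3],[[0,0,-0.5],[0,0,0],0.3],[[0,0,-0.5],[0,0,0],0.3],[[0,0,-0.5],[0,0,0],0.3],[[0,0,-0.5],[0,0,0],0.3],[[0,0,-0.5],[0,0,0],0.3],[[0,0,-0.5],[0,0,0],0.3],[[0,0,-0.4],[0,0,0],0.3],[[0,0,-0.2],[0,0,0],0.3],[[0,0,0],[0,0,0],0.3]]'
python3 - <<'E'
from h import *
im=bot.capture("scene"); cv2.imwrite("pics/s1.png",cv2.resize(im[150:350,120:320],None,fx=3,fy=3,interpolation=cv2.INTER_CUBIC))
E
```

```text
time: 2.6
tool_pos: [586.4, -255.8, 101.8]
tcp_rot: [-3.138, -0.001, 1.316]
contact_force: [-0.6, 0.2, -0.2]
grip_width: 59.9
finger_force: 0.0
```

View pics/s1.png

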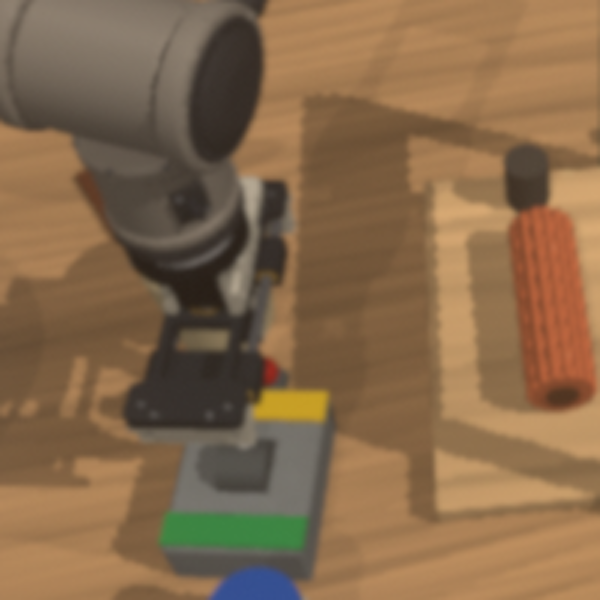

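The fingers straddle the red bar, visible at crop (270,372). Next I centre the tool over the pivot, then close so the handle is squeezed upright.

```bash
python3 -m pendant '[[[0.17,-0.047,0.046],[0,0,0],0.3],[[0.17,-0.047,0.046],[0,0,0],0.3],[[0.17,-0.047,0.046],[0,0,0],0.3],[[0.17,-0.047,0.046],[0,0,0],0.3],[[0.17,-0.047,0.046],[0,0,0],0.3],[[0.17,-0.047,0.046],[0,0,0],0.3],[[0.17,-0.047,0.046],[0,0,0],0.3],[[0.17,-0.047,0.046],[0,0,0],0.3],[[0,0,0],[0,0,0],0.3],[[0,0,0],[0,0,0],0.3]]'
python3 -m pendant '[[[0,0,0],[0,0,0],0],[[0,0,0],[0,0,0],-0.1],[[0,0,0],[0,0,0],-0.2],[[0,0,0],[0,0,0],-0.3],[[0,0,0],[0,0,0],-0.4],[[0,0,0],[0,0,0],-0.45],[[0,0,0],[0,0,0],-0.5],[[0,0,0],[0,0,0],-0.5],[[0,0,0],[0,0,0],-0.5],[[0,0,0],[0,0,0],-0.5]]'
```

```text
time: 3.48
tool_pos: [628.6, -267.8, 115.3]
tcp_rot: [3.14, 0.0, 1.316]
contact_force: [-1.3, 0.7, 0.6]
grip_width: 59.6
finger_force: 0.3
time: 4.32
tool_pos: [628.2, -267.6, 114.8]
tcp_rot: [3.141, 0.0, 1.316]
contact_force: [-2.9, 0.0, 2.7]
grip_width: 22.9
finger_force: 1.8
```

The handle is upright: the width reads 22.9 mm and the tool sits at (628.2, -267.6) over the pivot. Release, lift, then go to the roller leaning 45°.

```bash
python3 -m pendant '[[[0,0,0],[0,0,0],0],[[0,0,0],[0,0,0],0.2],[[0,0,0],[0,0,0],0.2],[[0,0,0.5],[0,0,0],0.2],[[0,0,0.8],[0,0,0],0.2],[[0,0,0.8],[0,0,0],0.3],[[0,0,0.8],[0,0,0],0.3],[[0,0,0.8],[0,0,0],0.4],[[0,0,0.3],[0,0,0.55],0.5],[[0,0,0],[0,0,0.55],0.6]]'
python3 -m pendant '[[[-0.28,0.8,0],[0.81,-0.1,0],0.6],[[-0.28,0.8,0],[0.81,-0.1,0],0.6],[[-0.28,0.8,0],[0.81,-0.1,0],0.6],[[-0.28,0.8,0],[0.81,-0.1,0],0.6],[[-0.28,0.8,0],[0.81,-0.1,0],0.6],[[-0.28,0.8,0],[0.81,-0.1,0],0.6],[[-0.28,0.8,0],[0.81,-0.1,0],0.6],[[-0.28,0.8,0],[0.81,-0.1,0],0.6],[[-0.28,0.8,0],[0,0,0],0.6],[[-0.28,0.8,0],[0,0,0],0.6]]'
python3 - <<'E'
from h import *
from scipy.spatial.transform import Rotation as R
o=bot.get_obs();print(o["joint_positions"].round(2),R.from_euler('xyz',o["tcp_rot"]).as_matrix().round(3))
im=bot.capture("scene"); cv2.imwrite("pics/s2.png",cv2.resize(im[100:400,100:500],None,fx=2,fy=2,interpolation=cv2.INTER_CUBIC))
E
```

```text
time: 5.15
tool_pos: [629.6, -268.2, 238.6]
tcp_rot: [3.135, 0.003, 1.451]
contact_force: [0.3, 0.1, 0.3]
grip_width: 70.9
finger_force: 0.0
time: 5.98
tool_pos: [543.8, -27.8, 233.5]
tcp_rot: [-3.139, -0.785, 1.444]
contact_force: [0.8, 0.7, 0.3]
grip_width: 73.4
finger_force: 0.0
[-0.59  0.51  1.51  0.68  1.55 -0.63] [[ 0.09   0.992  0.087]
 [ 0.702 -0.125  0.701]
 [ 0.706 -0.002 -0.708]]
```

View pics/s2.png

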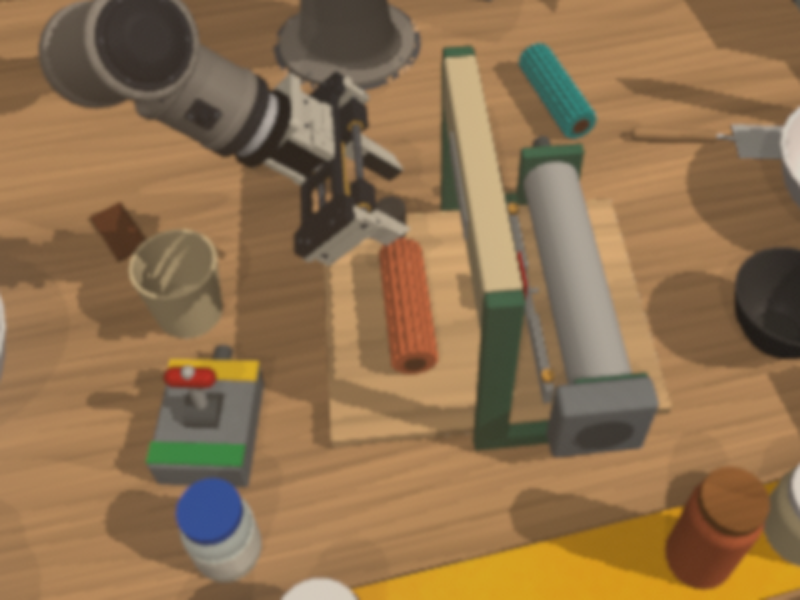

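```bash
python3 -c "
from h import *
p=bot.camera_params('scene')
for a in(-.1,0,.1): print(a,proj(p,[627.7+75*np.sin(a)*.968,-264-75*np.sin(a)*.252,50+75*np.cos(a)]))"
python3 -m pendant '[[[0,0.15,-0.5],[0,0,0],0.6],[[0,0,-0.6],[0,0,0],0.6],[[0,0,-0.6],[0,0,0],0.6],[[0,0,-0.6],[0,0,0],0.6],[[0,0,-0.6],[0,0,0],0.6],[[0,0,-0.6],[0,0,0],0.6],[[0,0,-0.5],[0,0,0],0.6],[[0,0,-0.4],[0,0,0],0.6],[[0,0,-0.2],[0,0,0],0.6],[[0,0,0],[0,0,0],0.6]]'
```

```text
-0.1 [[195.68644683 284.96886875]]
0 [[194.99183998 288.10556468]]
0.1 [[194.36676669 291.46072203]]
time: 6.87
tool_pos: [543.9, -23.0, 95.7]
tcp_rot: [-3.139, -0.784, 1.446]
contact_force: [1.1, -0.4, 0.1]
grip_width: 73.3
finger_force: 0.0
```

The handle is upright: I read (194.8, 288.3) and expect (195.0, 288.1). Now I feel for the roller's top.

```bash
python3 -m pendant '[[[0,0,-0.033],[0,0,0],0.6],[[0,0,-0.033],[0,0,0],0.6],[[0,0,-0.033],[0,0,0],0.6],[[0,0,-0.033],[0,0,0],0.6],[[0,0,-0.033],[0,0,0],0.6],[[0,0,-0.033],[0,0,0],0.6],[[0,0,-0.033],[0,0,0],0.6],[[0,0,-0.033],[0,0,0],0.6],[[0,0,0],[0,0,0],0.6],[[0,0,0],[0,0,0],0.6]]'
python3 -m pendant '[[[0,0,-0.02],[0,0,0],0.6],[[0,0,-0.02],[0,0,0],0.6],[[0,0,-0.02],[0,0,0],0.6],[[0,0,-0.02],[0,0,0],0.6],[[0,0,0],[0,0,0],0.6],[[0,0,0],[0,0,0],0.6],[[0,0,0],[0,0,0],0.6],[[0,0,0],[0,0,0],0.6],[[0,0,0],[0,0,0],0.6],[[0,0,0],[0,0,0],0.6]]'
```

```text
time: 7.7
tool_pos: [544.1, -23.1, 88.8]
tcp_rot: [-3.142, -0.784, 1.448]
contact_force: [0.1, 0.8, 0.7]
grip_width: 73.5
finger_force: 0.0
time: 8.53
tool_pos: [544.1, -23.1, 86.5]
tcp_rot: [3.141, -0.783, 1.448]
contact_force: [0.5, 0.4, -0.2]
grip_width: 73.5
finger_force: 0.0
```

```bash
python3 -m pendant '[[[0,0,-0.02],[0,0,0],0.6],[[0,0,-0.02],[0,0,0],0.6],[[0,0,-0.02],[0,0,0],0.6],[[0,0,-0.02],[0,0,0],0.6],[[0,0,0],[0,0,0],0.6],[[0,0,0],[0,0,0],0.6],[[0,0,0],[0,0,0],0.6],[[0,0,0],[0,0,0],0.6],[[0,0,0],[0,0,0],0.6],[[0,0,0],[0,0,0],0.6]]'
```

```text
time: 9.37
tool_pos: [544.1, -23.1, 84.1]
tcp_rot: [3.141, -0.783, 1.448]
contact_force: [-0.3, -0.1, 0.7]
grip_width: 73.4
finger_force: 0.1
```

```bash
python3 -m pendant '[[[0,0,-0.02],[0,0,0],0.6],[[0,0,-0.02],[0,0,0],0.6],[[0,0,-0.01],[0,0,0],0.6],[[0,0,0],[0,0,0],0.6],[[0,0,0],[0,0,0],0.6],[[0,0,0],[0,0,0],0.6],[[0,0,0],[0,0,0],0.6],[[0,0,0],[0,0,0],0.6],[[0,0,0],[0,0,0],0.6],[[0,0,0],[0,0,0],0.6]]'
```

```text
time: 10.2
tool_pos: [544.2, -23.0, 83.1]
tcp_rot: [3.141, -0.784, 1.448]
contact_force: [-0.2, -0.1, 5.3]
grip_width: 73.4
finger_force: 2.1
```

```bash
python3 -m pendant '[[[0,0,-0.02],[0,0,0],0.6],[[0,0,-0.02],[0,0,0],0.6],[[0,0,0],[0,0,0],0.6],[[0,0,0],[0,0,0],0.6],[[0,0,0],[0,0,0],0.6],[[0,0,0],[0,0,0],0.6],[[0,0,0],[0,0,0],0.6],[[0,0,0],[0,0,0],0.6],[[0,0,0],[0,0,0],0.6],[[0,0,0],[0,0,0],0.6]]'
```

```text
time: 11.03
tool_pos: [544.3, -22.8, 82.8]
tcp_rot: [3.14, -0.785, 1.449]
contact_force: [-2.9, -0.8, 10.7]
grip_width: 73.4
finger_force: 4.3
```

Contact is at TCP z about 83.4 and the press is about 10 N. First stroke.

```bash
python3 -m pendant '[[[0.01,0.08,0.006],[0,0,0],0.6],[[0.015,0.12,0.006],[0,0,0],0.6],[[0.015,0.12,0.006],[0,0,0],0.6],[[0.015,0.12,0.006],[0,0,0],0.6],[[0.015,0.12,0],[0,0,0],0.6],[[0.015,0.12,-0.006],[0,0,0],0.6],[[0.015,0.12,-0.006],[0,0,0],0.6],[[0.015,0.12,-0.01],[0,0,0],0.6],[[0.015,0.12,-0.015],[0,0,0],0.6],[[0.01,0.06,-0.01],[0,0,0],0.6]]'
python3 - <<'E'
from h import *
im=bot.capture("top"); cv2.imwrite("pics/t1.png",cv2.resize(im[90:260,240:460],None,fx=3.5,fy=3.5,interpolation=cv2.INTER_CUBIC))
# terracotta mask centroid
def m(im):
    h=cv2.cvtColor(im[100:260,240:400],cv2.COLOR_BGR2HSV); k=((h[...,0]<12)&(h[...,1]>110)&(h[...,2]>110)).astype(np.uint8)
    n,l,s,c=cv2.connectedComponentsWithStats(k); return [(s[i].tolist(),c[i].round(1)) for i in range(1,n) if s[i,4]>60]
print(m(cv2.imread("pics/top0.png")),m(im))
E
```

```text
time: 11.87
tool_pos: [548.4, 10.5, 81.1]
tcp_rot: [3.141, -0.784, 1.449]
contact_force: [-0.8, 1.0, 4.8]
grip_width: 73.7
finger_force: 2.5
[([92, 47, 24, 56, 939], array([103.4,  74.1]))] [([86, 46, 20, 55, 566], array([95.2, 72.6]))]
```

View pics/t1.png

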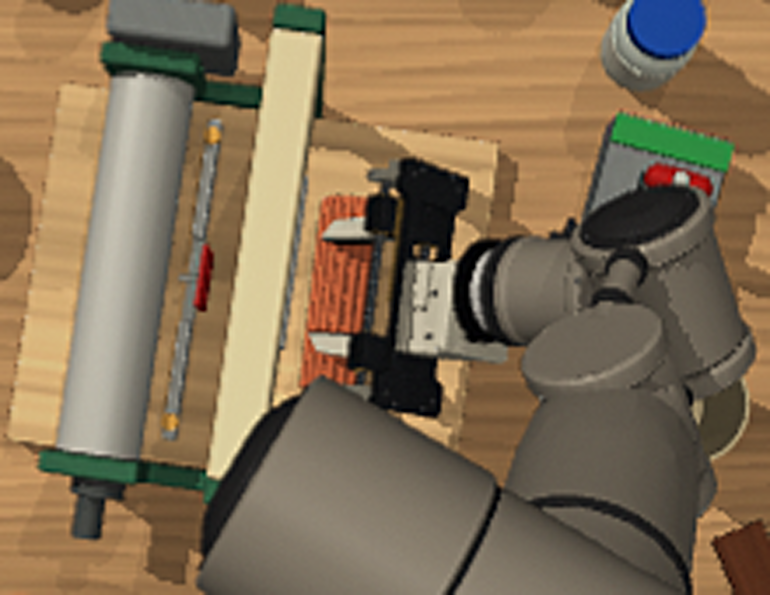

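The roller moved about 18 mm and stays square, its left corner going from (345,…) to (322,195). The handle is still upright. Return for stroke 2.

```bash
python3 -m pendant '[[[0,0,0.3],[0,0,0],0.6],[[-0.042,-0.33,0],[0,0,0],0.6],[[-0.042,-0.33,0],[0,0,0],0.6],[[0,0,0],[0,0,0],0.6],[[0,0,-0.15],[0,0,0],0.6],[[0,0,-0.06],[0,0,0],0.6],[[0,0,-0.03],[0,0,0],0.6],[[0,0,-0.02],[0,0,0],0.6],[[0,0,0],[0,0,0],0.6],[[0,0,0],[0,0,0],0.6]]'
```

```text
time: 12.75
tool_pos: [545.8, -9.7, 81.8]
tcp_rot: [-3.141, -0.784, 1.448]
contact_force: [0.1, 0.4, 0.4]
grip_width: 73.6
finger_force: 0.0
```

```bash
python3 -m pendant '[[[0,0,-0.02],[0,0,0],0.6],[[0,0,-0.01],[0,0,0],0.6],[[0,0,-0.01],[0,0,0],0.6],[[0,0,0],[0,0,0],0.6],[[0,0,0],[0,0,0],0.6],[[0,0,0],[0,0,0],0.6],[[0,0,0],[0,0,0],0.6],[[0,0,0],[0,0,0],0.6],[[0,0,0],[0,0,0],0.6],[[0,0,0],[0,0,0],0.6]]'
```

```text
time: 13.58
tool_pos: [545.8, -9.9, 80.7]
tcp_rot: [3.141, -0.783, 1.448]
contact_force: [-0.1, -0.1, -0.4]
grip_width: 73.2
finger_force: 0.2
```

The roller settled a few mm ahead, so I shift forward before touching down.

```bash
python3 -m pendant '[[[0,0,0.1],[0,0,0],0.6],[[0.025,0.2,0],[0,0,0],0.6],[[0,0,0],[0,0,0],0.6],[[0,0,-0.03],[0,0,0],0.6],[[0,0,-0.02],[0,0,0],0.6],[[0,0,-0.01],[0,0,0],0.6],[[0,0,0],[0,0,0],0.6],[[0,0,0],[0,0,0],0.6],[[0,0,0],[0,0,0],0.6],[[0,0,0],[0,0,0],0.6]]'
```

```text
time: 14.42
tool_pos: [546.6, -3.9, 82.0]
tcp_rot: [3.141, -0.784, 1.448]
contact_force: [-0.1, -0.1, 4.1]
grip_width: 73.2
finger_force: 1.6
```

```bash
python3 -m pendant '[[[0.008,0.066,-0.01],[0,0,0],0.6],[[0.017,0.132,0.014],[0,0,0],0.6],[[0.017,0.132,0.01],[0,0,0],0.6],[[0.017,0.132,0.006],[0,0,0],0.6],[[0.017,0.132,0.003],[0,0,0],0.6],[[0.017,0.132,-0.003],[0,0,0],0.6],[[0.017,0.132,-0.009],[0,0,0],0.6],[[0.017,0.132,-0.014],[0,0,0],0.6],[[0.017,0.132,-0.018],[0,0,0],0.6],[[0.017,0.132,-0.023],[0,0,0],0.6]]'
python3 -m pendant '[[[0,0,0],[0,0,0],0.6],[[0,0,0],[0,0,0],0.6],[[0,0,0.3],[0,0,0],0.6],[[-0.03,-0.25,0],[0,0,0],0.6],[[-0.03,-0.25,0],[0,0,0],0.6],[[0,0,0],[0,0,0],0.6],[[0,0,-0.15],[0,0,0],0.6],[[0,0,-0.06],[0,0,0],0.6],[[0,0,-0.02],[0,0,0],0.6],[[0,0,-0.01],[0,0,0],0.6]]'
```

```text
time: 15.25
tool_pos: [551.4, 34.4, 80.8]
tcp_rot: [3.141, -0.784, 1.448]
contact_force: [-1.4, 1.3, 5.0]
grip_width: 73.7
finger_force: 2.1
time: 16.08
tool_pos: [549.7, 18.8, 82.7]
tcp_rot: [3.141, -0.785, 1.448]
contact_force: [-1.1, -2.2, 7.1]
grip_width: 73.2
finger_force: 3.4
```

```bash
python3 -m pendant '[[[0.008,0.066,0.01],[0,0,0],0.6],[[0.017,0.132,0.008],[0,0,0],0.6],[[0.017,0.132,0.006],[0,0,0],0.6],[[0.017,0.132,0.0],[0,0,0],0.6],[[0.017,0.132,-0.003],[0,0,0],0.6],[[0.017,0.132,-0.009],[0,0,0],0.6],[[0.017,0.132,-0.014],[0,0,0],0.6],[[0.017,0.132,-0.018],[0,0,0],0.6],[[0.017,0.132,-0.023],[0,0,0],0.6],[[0.017,0.1,-0.023],[0,0,0],0.6]]'
python3 -m pendant '[[[0,0,0],[0,0,0],0.6],[[0,0,0],[0,0,0],0.6],[[0,0,0.3],[0,0,0],0.6],[[-0.03,-0.25,0],[0,0,0],0.6],[[-0.03,-0.25,0],[0,0,0],0.6],[[0,0,0],[0,0,0],0.6],[[0,0,-0.15],[0,0,0],0.6],[[0,0,-0.06],[0,0,0],0.6],[[0,0,-0.02],[0,0,0],0.6],[[0,0,0],[0,0,0],0.6]]'
```

```text
time: 16.92
tool_pos: [554.2, 56.2, 80.5]
tcp_rot: [-3.141, -0.784, 1.448]
contact_force: [-2.2, 1.2, 5.1]
grip_width: 73.6
finger_force: 2.1
time: 17.75
tool_pos: [553.0, 40.4, 83.0]
tcp_rot: [3.141, -0.785, 1.448]
contact_force: [-1.0, -2.0, 7.8]
grip_width: 73.6
finger_force: 3.3
```

```bash
python3 -m pendant '[[[0.008,0.066,0.008],[0,0,0],0.6],[[0.017,0.132,0.006],[0,0,0],0.6],[[0.017,0.132,0.004],[0,0,0],0.6],[[0.017,0.132,0.0],[0,0,0],0.6],[[0.017,0.132,-0.003],[0,0,0],0.6],[[0.017,0.132,-0.009],[0,0,0],0.6],[[0.017,0.132,-0.014],[0,0,0],0.6],[[0.017,0.132,-0.018],[0,0,0],0.6],[[0.017,0.132,-0.023],[0,0,0],0.6],[[0.017,0.1,-0.023],[0,0,0],0.6]]'
python3 -m pendant '[[[0,0,0],[0,0,0],0.6],[[0,0,0],[0,0,0],0.6],[[0,0,0.3],[0,0,0],0.6],[[-0.03,-0.25,0],[0,0,0],0.6],[[-0.03,-0.25,0],[0,0,0],0.6],[[0,0,0],[0,0,0],0.6],[[0,0,-0.15],[0,0,0],0.6],[[0,0,-0.06],[0,0,0],0.6],[[0,0,-0.02],[0,0,0],0.6],[[0,0,0],[0,0,0],0.6]]'
python3 - <<'E'
from h import *
im=bot.capture("scene"); cv2.imwrite("pics/s3.png",cv2.resize(im[110:370,200:460],None,fx=2.3,fy=2.3,interpolation=cv2.INTER_CUBIC))
E
```

```text
time: 18.58
tool_pos: [557.3, 77.8, 80.3]
tcp_rot: [-3.141, -0.784, 1.448]
contact_force: [-0.9, 1.0, 4.9]
grip_width: 73.6
finger_force: 2.1
time: 19.42
tool_pos: [556.1, 62.0, 83.2]
tcp_rot: [3.14, -0.785, 1.448]
contact_force: [-0.5, -1.2, 8.1]
grip_width: 73.3
finger_force: 3.8
```

View pics/s3.png

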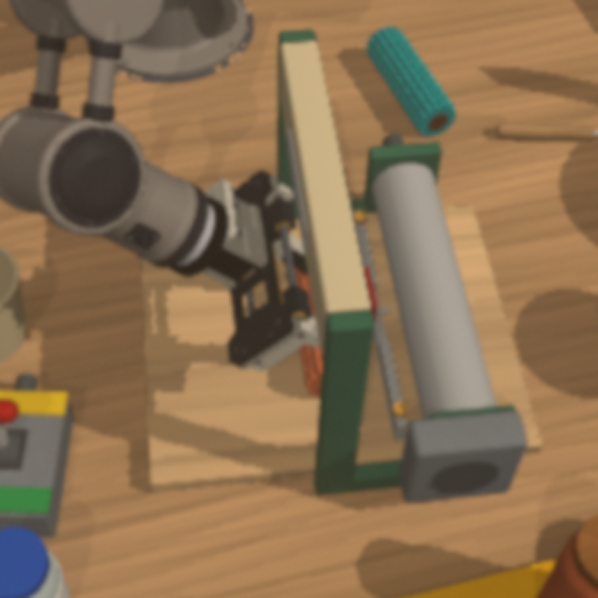

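The roller is square under the beam, with its edge showing at (313,370), and the rail and tell-tale are ahead at (372,290). I'll do a shorter stroke, then lean to 50° for beam clearance.

```bash
python3 -m pendant '[[[0.008,0.066,0.008],[0,0,0],0.6],[[0.013,0.1,0.005],[0,0,0],0.6],[[0.013,0.1,0.003],[0,0,0],0.6],[[0.013,0.1,0.0],[0,0,0],0.6],[[0.013,0.1,-0.002],[0,0,0],0.6],[[0.013,0.1,-0.005],[0,0,0],0.6],[[0.013,0.1,-0.008],[0,0,0],0.6],[[0.013,0.1,-0.012],[0,0,0],0.6],[[0.013,0.1,-0.014],[0,0,0],0.6],[[0.01,0.066,-0.012],[0,0,0],0.6]]'
python3 -m pendant '[[[0,0,0],[0,0,0],0.6],[[0,0,0],[0,0,0],0.6],[[0,0,0.3],[0,0,0],0.6],[[-0.028,-0.22,0],[0.36,-0.045,0],0.6],[[-0.028,-0.22,0],[0.36,-0.045,0],0.6],[[0,0,0],[0,0,0],0.6],[[0,0,-0.15],[0,0,0],0.6],[[0,0,-0.05],[0,0,0],0.6],[[0,0,-0.02],[0,0,0],0.6],[[0,0,0],[0,0,0],0.6]]'
```

```text
time: 20.3
tool_pos: [559.5, 91.1, 82.4]
tcp_rot: [3.141, -0.786, 1.449]
contact_force: [-0.8, 0.3, 8.9]
grip_width: 73.8
finger_force: 4.4
time: 21.13
tool_pos: [558.1, 77.5, 84.8]
tcp_rot: [3.14, -0.871, 1.45]
contact_force: [-1.5, -1.8, 7.5]
grip_width: 73.7
finger_force: 2.8
```

```bash
python3 -m pendant '[[[0.01,0.08,0.002],[0,0,0],0.6],[[0.01,0.08,0.0],[0,0,0],0.6],[[0.01,0.08,0.0],[0,0,0],0.6],[[0.01,0.08,-0.002],[0,0,0],0.6],[[0.01,0.08,-0.004],[0,0,0],0.6],[[0.01,0.08,-0.006],[0,0,0],0.6],[[0.01,0.08,-0.008],[0,0,0],0.6],[[0.01,0.08,-0.01],[0,0,0],0.6],[[0.01,0.08,-0.012],[0,0,0],0.6],[[0.01,0.08,-0.013],[0,0,0],0.6]]'
python3 -m pendant '[[[0,0,0],[0,0,0],0.6],[[0,0,0],[0,0,0],0.6],[[0,0,0.3],[0,0,0],0.6],[[-0.028,-0.22,0],[0,0,0],0.6],[[-0.028,-0.22,0],[0,0,0],0.6],[[0,0,0],[0,0,0],0.6],[[0,0,-0.15],[0,0,0],0.6],[[0,0,-0.06],[0,0,0],0.6],[[0,0,-0.02],[0,0,0],0.6],[[0,0,0],[0,0,0],0.6]]'
python3 - <<'E'
from h import *
im=bot.capture("top"); cv2.imwrite("pics/t2.png",cv2.resize(im[100:240,250:370],None,fx=4.2,fy=4.2,interpolation=cv2.INTER_CUBIC))
E
```

```text
time: 21.97
tool_pos: [560.4, 101.2, 81.7]
tcp_rot: [-3.141, -0.87, 1.448]
contact_force: [0.3, 0.2, 0.4]
grip_width: 73.2
finger_force: 0.1
time: 22.8
tool_pos: [558.7, 87.8, 83.7]
tcp_rot: [-3.14, -0.871, 1.447]
contact_force: [-0.1, 0.4, 0.2]
grip_width: 73.6
finger_force: 0.0
```

View pics/t2.png

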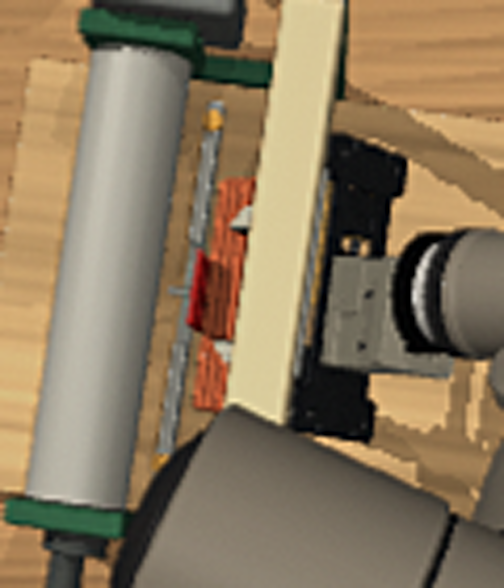

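The roller is nearly home, with a gap to the rail of about 3 mm at the far end (217,180) and about 11 mm at the near end (195,410), so it is skewed about 3°. I'll touch down again and turn it slightly during the last stroke to square it.

```bash
python3 -m pendant '[[[0.008,0.06,0],[0,0,0],0.6],[[0.008,0.06,0],[0,0,0],0.6],[[0,0,-0.01],[0,0,0],0.6],[[0,0,-0.01],[0,0,0],0.6],[[0,0,0],[0,0,0],0.6],[[0,0,0],[0,0,0],0.6],[[0,0,0],[0,0,0],0.6],[[0,0,0],[0,0,0],0.6],[[0,0,0],[0,0,0],0.6],[[0,0,0],[0,0,0],0.6]]'
```

```text
time: 23.68
tool_pos: [559.5, 91.2, 83.7]
tcp_rot: [3.141, -0.871, 1.448]
contact_force: [0.3, -0.0, 2.0]
grip_width: 73.4
finger_force: 0.8
```

```bash
python3 -m pendant '[[[0,0,-0.02],[0,0,0],0.6],[[0,0,-0.02],[0,0,0],0.6],[[0.009,0.07,0.006],[0,0,-0.05],0.6],[[0.009,0.07,0.006],[0,0,-0.05],0.6],[[0.009,0.07,0.005],[0,0,-0.05],0.6],[[0.009,0.07,0.004],[0,0,-0.05],0.6],[[0.009,0.07,0.002],[0,0,-0.05],0.6],[[0.009,0.07,0],[0,0,-0.05],0.6],[[0,0,0],[0,0,0],0.6],[[0,0,0],[0,0,0],0.6]]'
```

```text
time: 24.52
tool_pos: [561.0, 103.9, 82.9]
tcp_rot: [-3.142, -0.87, 1.412]
contact_force: [0.9, -0.5, 0.6]
grip_width: 73.8
finger_force: 0.2
```

```bash
cat > edge.py <<'E'
from h import *
import sys
im=bot.capture("top"); cv2.imwrite(sys.argv[1],im)
p=bot.camera_params("top")
h=cv2.cvtColor(im,cv2.COLOR_BGR2HSV).astype(int)
f=np.array([.128,.992]); O=np.array([550.2,56.])  # top-camera origin
def res(v,cs,z):
    X=onz(p,(cs,v),z)[:2]-O; return X@f, X@np.array([-f[1],f[0]])
for v in range(140,205,6):
    row=h[v]; 
    red=[u for u in range(285,325) if (row[u,0]<12 or row[u,0]>172) and row[u,1]>120 and row[u,2]>60]
    gray=[u for u in range(283,312) if row[u,1]<45 and row[u,2]>80]
    print(v,"red",red[:1],np.round(res(v,red[0]-.5,52),1) if red else "","gray",gray[:1],gray[-1:], np.round(res(v,gray[-1]+.5,54)[0],1) if gray else "", im[v,288:312].sum(1).tolist() if v in(146,158,194) else "")
E
python3 edge.py pics/t3.png
```

```text
140 red []  gray [283] [300] 56.2 
146 red [300] [ 56.8 -70. ] gray [283] [299] 56.7 [298, 274, 220, 313, 338, 337, 334, 299, 310, 365, 390, 286, 365, 315, 321, 302, 347, 199, 262, 352, 215, 272, 382, 555]
152 red []  gray [283] [308] 28.2 
158 red [298] [ 57.7 -34.3] gray [283] [296] 60.5 [242, 266, 319, 317, 320, 294, 289, 287, 255, 218, 284, 269, 326, 220, 341, 251, 327, 361, 268, 203, 133, 529, 591, 579]
164 red [294] [ 66.9 -15.3] gray [283] [287] 84.0 
170 red [293] [67.3  2.5] gray [283] [286] 84.4 
176 red [292] [67.8 20.3] gray [283] [285] 84.9 
182 red []  gray [283] [304] 27.7 
188 red [294] [57.1 54.2] gray [283] [293] 56.9 
194 red [293] [57.6 71.9] gray [290] [292] 57.4 [322, 352, 342, 361, 260, 338, 314, 284, 309, 357, 205, 270, 357, 217, 294, 388, 552, 583, 579, 577, 574, 576, 575, 574]
200 red []  gray [289] [291] 57.8
```

By the pixels the roller now lies against the rail and square, its edge at 56.8–57.6 along the feed, the same as the rail face. I lift the fingers off and re-check that it stays.

```bash
python3 -m pendant '[[[0,0,0.1],[0,0,0],0.6],[[0,0,0.3],[0,0,0],0.6],[[-0.03,-0.3,0.3],[0,0,0],0.6],[[-0.05,-0.6,0],[0,0,0],0.6],[[-0.05,-0.6,0],[0,0,0],0.6],[[-0.05,-0.6,0],[0,0,0],0.6],[[-0.05,-0.6,0],[0,0,0],0.6],[[-0.05,-0.6,0],[0,0,0],0.6],[[0,-0.3,0],[0,0,0],0.6],[[0,0,0],[0,0,0],0.6]]'
python3 edge.py pics/t4.png
python3 - <<'E'
from h import *
im=bot.capture("scene");cv2.imwrite("pics/s4.png",im)
t=cv2.imread("pics/t4.png")
a=cv2.resize(t[125:215,275:345],(390,500),interpolation=cv2.INTER_CUBIC); b=cv2.resize(im[190:320,280:380],(385,500),interpolation=cv2.INTER_CUBIC)
cv2.imwrite("pics/ab.png",np.hstack([a,b]))
E
```

```text
time: 25.4
tool_pos: [553.3, -6.7, 104.7]
tcp_rot: [3.139, -0.869, 1.411]
contact_force: [0.2, 0.1, 0.5]
grip_width: 73.7
finger_force: 0.0
140 red []  gray [283] [300] 56.2 
146 red [300] [ 56.8 -70. ] gray [283] [299] 56.7 [302, 275, 225, 319, 342, 334, 343, 298, 314, 368, 394, 290, 364, 324, 328, 309, 356, 212, 271, 363, 231, 280, 387, 561]
152 red [299] [ 57.3 -52.1] gray [283] [298] 57.1 
158 red [298] [ 57.7 -34.3] gray [283] [296] 60.5 [245, 270, 318, 318, 325, 298, 287, 288, 259, 221, 287, 270, 329, 224, 341, 246, 341, 377, 276, 194, 240, 542, 594, 583]
164 red [294] [ 66.9 -15.3] gray [283] [287] 84.0 
170 red [293] [67.3  2.5] gray [283] [286] 84.4 
176 red [292] [67.8 20.3] gray [283] [285] 84.9 
182 red [295] [56.7 36.5] gray [283] [293] 59.4 
188 red [294] [57.1 54.2] gray [283] [293] 56.9 
194 red [293] [57.6 71.9] gray [290] [292] 57.4 [329, 353, 348, 366, 249, 343, 315, 293, 304, 352, 212, 270, 362, 228, 291, 388, 562, 587, 588, 580, 580, 579, 582, 586]
200 red []  gray [289] [291] 57.8
```

View pics/ab.png

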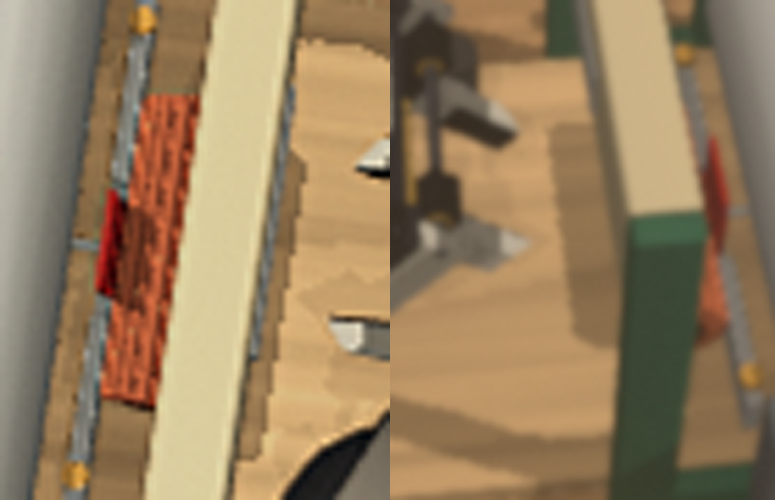

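The view shows the roller flush and square on the rail, with the tell-tale pushed back at left (110,240). Nothing moved after lifting off. Now back to the handle.

```bash
python3 -m pendant '[[[0,-0.3,0.45],[-0.72,0.09,0],0.6],[[0,-0.3,0.45],[-0.72,0.09,0],0.6],[[0,-0.3,0.45],[-0.72,0.09,0],0.5],[[0,-0.3,0.45],[-0.72,0.09,0],0.4],[[0,-0.3,0.45],[-0.72,0.09,0],0.3],[[0,-0.3,0.45],[-0.72,0.09,0],0.3],[[0,-0.3,0.45],[-0.72,0.09,0],0.3],[[0,-0.3,0.45],[-0.72,0.09,0],0.3],[[0,-0.3,0.45],[-0.72,0.09,0],0.3],[[0,-0.3,0.45],[-0.72,0.09,0],0.3]]'
python3 -m pendant '[[[0.25,-0.57,0],[0,0,-0.08],0.3],[[0.25,-0.57,0],[0,0,-0.08],0.3],[[0.25,-0.57,0],[0,0,-0.08],0.3],[[0.25,-0.57,0],[0,0,-0.08],0.3],[[0.25,-0.57,0],[0,0,-0.08],0.3],[[0.25,-0.57,0],[0,0,-0.08],0.3],[[0.25,-0.57,0],[0,0,-0.08],0.3],[[0.25,-0.57,0],[0,0,-0.08],0.3],[[0.25,-0.57,0],[0,0,-0.08],0.3],[[0.25,-0.57,0],[0,0,-0.08],0.3]]'
```

```text
time: 26.33
tool_pos: [552.5, -93.3, 240.6]
tcp_rot: [3.114, 0.004, 1.425]
contact_force: [0.1, 0.1, -0.7]
grip_width: 59.8
finger_force: 0.0
time: 27.17
tool_pos: [628.0, -264.2, 238.9]
tcp_rot: [3.116, -0.001, 1.33]
contact_force: [-0.6, 0.2, -0.6]
grip_width: 59.4
finger_force: 0.0
```

```bash
python3 -m pendant '[[[0,-0.1,-0.5],[0,0,0],0.3],[[0,0,-0.5],[0,0,0],0.3],[[0,0,-0.5],[0,0,0],0.3],[[0,0,-0.5],[0,0,0],0.3],[[0,0,-0.5],[0,0,0],0.3],[[0,0,-0.5],[0,0,0],0.3],[[0,0,-0.5],[0,0,0],0.3],[[0,0,-0.4],[0,0,0],0.3],[[0,0,-0.2],[0,0,0],0.3],[[0,0,0],[0,0,0],0.3]]'
```

```text
time: 28.0
tool_pos: [627.0, -267.0, 114.4]
tcp_rot: [3.118, -0.001, 1.329]
contact_force: [0.3, 0.4, -0.1]
grip_width: 59.7
finger_force: 0.0
```

Narrow the fingers to clear the jar, then throw to green.

```bash
python3 -m pendant '[[[0,0,0],[0,0,0],-0.2],[[0,0,0],[0,0,0],-0.2],[[0.186,-0.048,0],[0,0,0],-0.2],[[0.186,-0.048,-0.01],[0,0,0],-0.2],[[0.186,-0.048,-0.02],[0,0,0],-0.2],[[0.186,-0.048,-0.04],[0,0,0],-0.2],[[0.186,-0.048,-0.06],[0,0,0],-0.2],[[0.186,-0.048,-0.07],[0,0,0],-0.2],[[0.186,-0.048,-0.07],[0,0,0],-0.2],[[0.186,-0.048,-0.07],[0,0,0],-0.2]]'
python3 -m pendant '[[[0.03,-0.008,0],[0,0,0],-0.2],[[0.03,-0.008,0],[0,0,0],-0.2],[[0,0,0],[0,0,0],-0.2],[[0,0,0],[0,0,0],-0.2],[[0,0,0],[0,0,0],-0.2],[[0,0,0],[0,0,0],-0.2],[[0,0,0],[0,0,0],-0.2],[[0,0,0],[0,0,0],-0.2],[[0,0,0],[0,0,0],-0.2],[[0,0,0],[0,0,0],-0.2]]'
```

```text
time: 28.83
tool_pos: [672.8, -280.0, 105.7]
tcp_rot: [3.115, 0.0, 1.328]
contact_force: [-3.5, 0.5, 2.7]
grip_width: 36.7
finger_force: 1.9
time: 29.67
tool_pos: [673.5, -280.1, 105.4]
tcp_rot: [3.117, -0.0, 1.328]
contact_force: [-5.5, -0.5, 1.0]
grip_width: 36.8
finger_force: 2.5
```

```bash
python3 -m pendant '[[[0.03,-0.008,0],[0,0,0],-0.2],[[0.03,-0.008,0],[0,0,0],-0.2],[[0.03,-0.008,0],[0,0,0],-0.2],[[0.02,-0.005,0],[0,0,0],-0.2],[[0,0,0],[0,0,0],-0.2],[[0,0,0],[0,0,0],-0.2],[[0,0,0],[0,0,0],-0.2],[[0,0,0],[0,0,0],-0.2],[[0,0,0],[0,0,0],-0.2],[[0,0,0],[0,0,0],-0.2]]'
```

```text
time: 30.5
tool_pos: [674.2, -280.4, 104.9]
tcp_rot: [3.124, -0.001, 1.328]
contact_force: [-14.1, 2.4, 4.4]
grip_width: 36.8
finger_force: 7.4
```

The stop is firm at 14 N. Back off, open a little, lift and verify.

```bash
python3 -m pendant '[[[-0.1,0.026,0],[0,0,0],-0.1],[[-0.05,0.013,0],[0,0,0],0],[[0,0,0],[0,0,0],0],[[0,0,0.3],[0,0,0],0],[[0,0,0.6],[0,0,0],0],[[0,0,0.8],[0,0,0],0],[[-0.3,0,0.8],[0,0,0],0],[[-0.8,-0.4,0.8],[0,0,0],0],[[-0.8,-0.8,0.5],[0,0,0],0],[[-0.8,-0.8,0],[0,0,0],0]]'
python3 -m pendant '[[[-0.8,-0.8,0],[0,0,0],0],[[-0.8,-0.8,0],[0,0,0],0],[[-0.8,-0.8,0],[0,0,0],0],[[-0.8,-0.6,0],[0,0,0],0],[[-0.8,-0.4,0],[0,0,0],0],[[-0.5,0,0],[0,0,0],0],[[0,0,0],[0,0,0],0],[[0,0,0],[0,0,0],0],[[0,0,0],[0,0,0],0],[[0,0,0],[0,0,0],0]]'
python3 edge.py pics/t5.png | cut -c1-70
python3 - <<'E'
from h import *
for n,off in(("scene",-264),("top",-270.7)):
    im=bot.capture(n);p=bot.camera_params(n)
    e=[proj(p,[627.5+75*np.sin(a)*.968,off-75*np.sin(a)*.252,50+75*np.cos(a)])[0].round(1) for a in(.5,.6)]
    h=cv2.cvtColor(im,cv2.COLOR_BGR2HSV);k=(((h[...,0]<6)|(h[...,0]>174))&(h[...,1]>170)&(h[...,2]>90)).astype(np.uint8)
    u,v=e[1].astype(int); w=k[v-20:v+20,u-22:u+22]; ys,xs=np.nonzero(w); print(n,e,len(xs),(xs.min()+xs.max())/2+u-22,(ys.min()+ys.max())/2+v-20)
E
```

```text
time: 31.33
tool_pos: [593.4, -340.6, 225.6]
tcp_rot: [3.106, 0.003, 1.331]
contact_force: [0.6, -1.1, 0.3]
grip_width: 45.6
finger_force: 0.0
time: 32.17
tool_pos: [458.2, -441.5, 220.2]
tcp_rot: [3.114, 0.0, 1.33]
contact_force: [0.7, -0.8, 0.3]
grip_width: 45.8
finger_force: 0.0
140 red []  gray [283] [300] 56.2 
146 red [300] [ 56.8 -70. ] gray [283] [299] 56.7 [293, 272, 220, 308,
152 red [299] [ 57.3 -52.1] gray [283] [298] 57.1 
158 red [298] [ 57.7 -34.3] gray [283] [296] 60.5 [243, 265, 310, 316,
164 red [294] [ 66.9 -15.3] gray [283] [287] 84.0 
170 red [293] [67.3  2.5] gray [283] [286] 84.4 
176 red [292] [67.8 20.3] gray [283] [285] 84.9 
182 red [295] [56.7 36.5] gray [283] [293] 59.4 
188 red [294] [57.1 54.2] gray [283] [293] 56.9 
194 red [293] [57.6 71.9] gray [290] [292] 57.4 [318, 348, 340, 360, 2
200 red []  gray [289] [291] 57.8 
scene [array([192.7, 306.2]), array([192.5, 310. ])] 155 192.0 309.5
top [array([436.3, 130.3]), array([436.5, 128.4])] 104 436.0 128.0
```

Handle fully over, at scene (192.0, 309.5) against an expected (192.5, 310.0). The roller is still home and square, and the arm is clear.

```bash
python3 -c "
from plant import bot
print(bot.close_job())"
```

```text
the job is handed in; nothing more can be done
None
```

I handed the job in at about 32 s: the handle went upright first, the roller was then rolled square against the rail with the tell-tale pushed in, and the handle ended fully over on the green side; camera checks confirmed each step, and the hand-in call gave no verdict.

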